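# Turn the ratchet turntable back one notch

### The job

The plaster model on the ratchet turntable has been turned one notch too far. With a fingertip push the black ball lever outward, away from the wheel, until the red pawl is lifted and stays up by itself; then push against one of the upright brass pins to turn the wheel back by one notch (counter-clockwise seen from above, the way the pawl had blocked), and push the ball lever back toward the wheel so that the pawl drops fully into the new notch. Only push, with the fingers outside things: take nothing between the fingers, lift nothing, keep the model standing on the middle of the wheel and leave the other things where they are.

Things in the scene. Friction and masses are not known exactly. Their poses are not given: they have to be found in the camera images.
- turntable: fixed base of the ratchet turntable, grey; origin on the bench under the wheel's axis, z up.. The pawl is hinged in a bracket at its -y side: hinge axis parallel to its x, at [0, -120, 56] mm; bracket cheeks 30 mm wide in x, up to 66 mm high, at y -108 to -132 mm; rest post for the lever reaches 83 mm high at y -141 to -148 mm. Its y axis points to the left, give or take 0.5 rad, so the pawl is on the right.
- index_wheel (a joint): angle of the wheel, rad, about 0 at the start (within 0.08), growing counter-clockwise seen from above = backward, the direction that the lowered pawl blocks. One notch is 0.628 rad (10 notches). With the wheel within about 0.09 rad of 0.628 the pawl drops fully; farther off it would land on a tooth. The wheel stays where it is left; it takes about 1.5 N at a pin to turn.
- wheel_center (a point): centre of the wheel's black rubber pad (100 mm diameter), on the axis at pad height, 33 mm above the bench; turns with the wheel. The wheel is dark grey, 188 mm in diameter; light grey rim teeth stand at radius 80 to 94 mm, up to 38 mm above the bench.
- pin_0 (a point): centre of the top end of one of three alike upright brass pins on the wheel: 8 mm diameter, 66 mm from the axis, top 80 mm above the bench, foot 30 mm above the bench (a 14 mm collar, 4 mm high). At wheel angle 0 it stands at 60 degrees in the base frame (from base +x, counter-clockwise).
- pin_1 (a point): the same of the second pin, at 180 degrees in the base frame at wheel angle 0 (the side toward the robot)
- pin_2 (a point): the same of the third pin, at 300 degrees at wheel angle 0 (beside the pawl)
- pawl (a joint): angle of the pawl, rad: 0 lowered into a notch, 1.13 fully lifted with its lever leaning outward on the rest post. It tips over by its own weight: beyond about 0.85 it falls open and stays, below about 0.75 it falls back down. The red arm reaches 39 mm from the hinge toward the wheel; lifting it takes under 2 N at the ball.
- lever_ball (a point): centre of the black ball, 16 mm diameter, at the end of the pawl's steel lever (6 mm rod), 55 mm from the hinge; smooth. Pawl down: the lever leans 30 degrees toward the wheel, ball 92 mm from the wheel axis and 104 mm above the bench. Pawl fully lifted: it leans 35 degrees outward, ball 151 mm from the axis and 101 mm above the bench
- pawl_tip (a point): middle of the under-face of the pawl's nose (9 x 10 mm); 32 mm above the bench, 87 mm from the wheel's axis on the base's -y side when down
- model: loose plaster arch model, 62 x 66 x 28 mm, standing on the pad; origin at the centre of its underside, top about 61 mm above the bench. It turns with the wheel.
- paste_tin: bystander: round white tin with blue lid, 64 mm diameter, 28 mm high, left of the turntable; origin at the centre of its underside
- glass: bystander: small frosted dappen glass, 48 mm diameter, 61 mm high, left of the turntable; origin at the centre of its underside
- wax_stick: bystander: red wax stick 16 x 70 x 12 mm lying on the right; origin at the centre of its underside
- bridge: bystander: white three-tooth bridge 11 x 26 x 8 mm lying on the right; origin at the centre of its underside
Not all that is in view belongs to the job. Of the things that look like the model, the largest one is meant.

How it is judged:
On the way, in this order (a step that is already met when the one before it is completed fails the run):
1. the pawl is lifted (above 0.9 rad) with the wheel still in its first notch (within 0.25 rad of 0) (value of joint pawl above 0.9 rad and value of joint index_wheel between -0.25 and 0.25 rad), for 0.2 s.
2. the wheel is turned back about one notch (0.38 to 0.88 rad) with the pawl still up (value of joint pawl above 0.9 rad and value of joint index_wheel between 0.38 and 0.88 rad), for 0.2 s.
At the end, for the whole second after the job is handed in: The pawl is fully down (under 0.06 rad) in the notch one back from the first (wheel angle 0.38 to 0.88 rad, at rest), and the model stands upright on the pad, within 18 mm of its centre (value of joint pawl below 0.06 rad and value of joint index_wheel between 0.38 and 0.88 rad and velocity of joint index_wheel between -0.05 and 0.05 rad/s and horizontal distance between model and wheel_center below 0.018 m and angle between model's own z axis and vertical below 0.1 rad and z of model in the frame of wheel_center between -0.005 and 0.005 m); the robot touches nothing.
It fails at once if the model is lifted off the wheel (by more than 8 mm) or tipped (z of model in the frame of wheel_center above 0.008 m or angle between model's own z axis and vertical above 0.3 rad).
It fails at once if the lever's ball is taken between the fingers (distance between the grasp point and lever_ball below 0.009 m).
It fails at once if a pin is taken between the fingers ((horizontal distance between the grasp point and pin_0 below 0.007 m and z of the grasp point in the frame of pin_0 below 0.006 m) or (horizontal distance between the grasp point and pin_1 below 0.007 m and z of the grasp point in the frame of pin_1 below 0.006 m) or (horizontal distance between the grasp point and pin_2 below 0.007 m and z of the grasp point in the frame of pin_2 below 0.006 m)).
It fails at once if a bystander is moved by more than 15 mm (distance of any of paste_tin, glass, wax_stick, bridge from where it was at the start of the episode above 0.015 m).
It also fails if it takes over 51 s, if anything falls off the work surface, if the arm or the gripper's body presses on something with over 40 N, if the wrist force passes 120 N, or if a joint passes its speed limit or range.

### The arm

A 6-joint arm with a two-finger parallel gripper is mounted at the origin on a cart in front of the work surface, level with it; the furniture and walls round the work are solid. World frame = base frame: x ahead of the robot, y to its left, z up, the work surface at z = 0. Lengths are in m, angles in rad, forces in N, time in s.
With the tool pointing down it reaches from about 0.375 to 0.975 m from the base axis. Payload 3.8 kg.
Tool frame: the origin (TCP) lies on the centre line of the jaws, within the pads' length; the fingertips stand 22 mm ahead of it and the grasp point (between the pads) lies 3 mm ahead of it; x points along the fingers, y is the direction in which the jaws open and shut, and the axes are right-handed (so a half turn about x gives the same grasp; the last joint's range is limited). The gripper opens to 85 mm and grips with 20 to 120 N. Pads are 22 mm wide; open, the fingers measure 114 mm over their backs; the gripper's body (76 mm by 85 mm) begins 54 mm behind the grasp point. The pads swing forward as they close: fully open they stand 13 mm farther back than shut.
Start: joints at [-1.2, 0.264, 1.604, -0, 1.274, -0.037], TCP at [0.268, -0.62, 0.253] pointing down, gripper open.
Joint ranges: [-2.63, 2.63], [-0.94, 2.18], [0.31, 2.57], [-1.31, 4.45], [0, 2.66], [-2.55, 2.55]. Speed limits (rad/s): [2.57, 2.57, 3.14, 3.14, 3.14, 3.14].

### API

Orientations are given as a rotation vector (axis times angle).
In Python, from workcell import monitor, eyes, finish_job gives the robot as it stands. The module is installed in compiled form; this text tells all that it offers.
- The arm moves only by the tool play_rows, never from a script. Its argument "deltas" is a list of rows, each an object of numbers: "wx", "wy", "wz": the turn, a rotation vector about the world's x, y, z in degrees; "x", "y", "z": the shift along the world's x, y, z in mm; "fingers": the closure, from -1 (fully open) to 1 (shut), so that 0 is half open. A call has 1 to 20 rows; each row is the pose to reach, as a shift and turn from the pose commanded when the call began; what a row does not reach only later rows make up. A row lasts 1/8 s, in which the tool goes at most 62.5 mm and 10.7 degrees, less where a joint would pass 70% of its speed; a pose out of reach is approached as far as the arm can. A call with a gripper value outside its range is refused whole. The fingers move at their own pace and stop on an object; "grip_force" is the grip in N (left out, the last holds). Time passes only in rows, so rows that repeat a pose let the fingers close. It gives the time, the measured TCP pose, the force and the opening at its end, in the units of the state.
- monitor.read_state(): the state, without advancing time (a new reading comes with each control period).
- eyes.read_camera(name): name is "scene" or "top" or "wrist"; returns a dict with "frame" (480x640x3 uint8, red, green, blue), "depth" (480x640 float32, m along the optical axis (not along the pixel's ray), 0 where there is no reading), "K" (3x3 intrinsics, pixels), "k1" (the pictures are not rectified: a ray, as slopes to the right and down, at radius r is drawn at 1 + k1 r^2 times it, then the intrinsics apply), "view" (4x4, takes a point from world to camera coordinates); the wrist camera has in their place "tool_from_camera" (4x4, takes a point from camera to tool coordinates, whose origin is the TCP and whose axes are the tool frame's). Camera axes: x right, y down, z forward; pixel columns grow to the right and rows downward; lengths in m; the calibration is good to about 2 mm. A picture is of the moment at which its call begins: read the wrist's pose just before it.
- finish_job(): hands the job in, once; it reports no verdict.
The state is a dict: "time": time; "q": joint angles; "joint_vel": joint speeds; "joint_torque": joint torques, N m; "tool_pos": TCP position; "tcp_rot": TCP orientation; "wrist_force": force on the tool from outside, world axes, zero at the start; "torque": the same for the moment, N m; "width": opening from 0.0 (shut) to 1.0 (fully open).
Only numpy, scipy, OpenCV 4.12 (cv2) and the standard library are available. Lean on these libraries where they do the work, as an engineer would, in place of code of your own. Each camera call takes 0.05 s, during which the arm holds its last target.

## Working session

There is one attempt and no reset: what is moved stays moved. The work goes in short steps, Python scripts to look and compute and a tool call to move; the robot and the scene stay as the last step left them, time stands still between calls to the robot, and variables do not carry over. Pictures are saved under pics/ and viewed, and the job is handed in when it is done.

Besides the shell and the picture viewer there is one more tool, called after ">>>" by a JSON object that holds its "fn" and its "kwargs". play_rows: Moves the arm, as the interface text tells. Its arguments: {"type":"object","properties":{"deltas":{"type":"array"},"grip_force":{"type":"number"}},"required":["deltas"]}

```bash
mkdir -p pics; cat > h.py <<'E'
import numpy as np,cv2
from workcell import monitor,eyes,finish_job
def grab(n,tag):
    st=monitor.read_state(); c=eyes.read_camera(n)
    cv2.imwrite(f'pics/{tag}.png',c['frame'][:,:,::-1]); np.savez(f'pics/{tag}.npz',tp=st['tool_pos'],tr=st['tcp_rot'],**c)
    return c
E
python3 - <<'E'
from h import *
s=monitor.read_state();print(s)
for n in ['scene','top']:
    c=grab(n,n+'0');print(n,c['K'],c['k1'],c['view'])
E
```

```text
{'time': 0.0, 'q': array([-1.19987632e+00,  2.64753617e-01,  1.60537052e+00,  1.79743500e-06,
        1.27369907e+00, -3.68846469e-02]), 'joint_vel': array([ 0.00041098, -0.00067446, -0.00099137,  0.00077216, -0.00053735,
       -0.00106801]), 'joint_torque': array([ 1.38074720e-03, -5.15103471e+01, -3.67312825e+01, -1.22977403e-04,
        1.28160033e-02,  3.08977940e-05]), 'tool_pos': array([ 0.26746338, -0.6190082 ,  0.25196354]), 'tcp_rot': array([ 1.9975131 ,  0.41535895, -1.99826615]), 'wrist_force': array([-0.59286059,  0.01455624,  0.05059914]), 'torque': array([-0.01479026,  0.02321962, -0.02559582]), 'width': 1.0013301947345399}
scene [[459.36854397   0.         315.6696508 ]
 [  0.         459.36854397 241.35659219]
 [  0.           0.           1.        ]] -0.05973448995130019 [[ 0.73185107 -0.68106713  0.02327163 -0.38531613]
 [-0.34874783 -0.40365398 -0.84583593  0.24294135]
 [ 0.58546474  0.61091    -0.53293529  0.77597988]
 [ 0.          0.          0.          1.        ]]
top [[582.05662783   0.         319.99275757]
 [  0.         582.05662783 237.8660124 ]
 [  0.           0.           1.        ]] 0.04491142375403882 [[ 0.0226011  -0.99972926  0.00553119 -0.06128965]
 [-0.98414422 -0.02322165 -0.17584344  0.50042611]
 [ 0.17592427 -0.00146924 -0.98440261  1.27758971]
 [ 0.          0.          0.          1.        ]]
```

View pics/scene0.png

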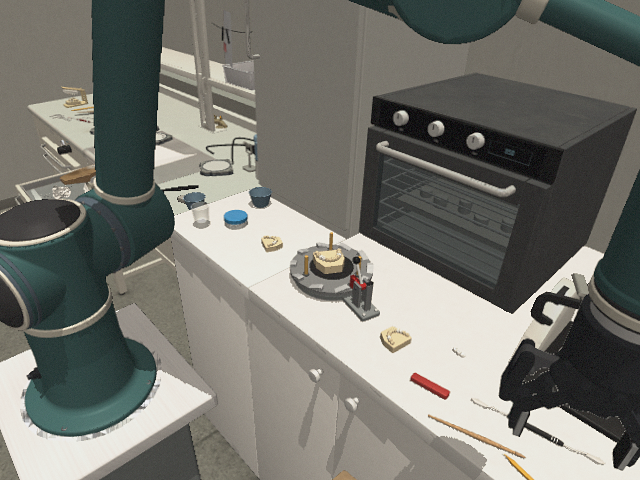

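View pics/top0.png

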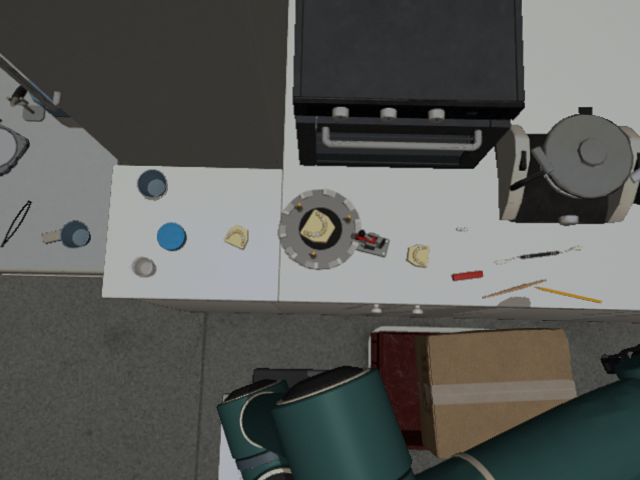

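```bash
python3 - <<'E'
import cv2
a=cv2.imread('pics/top0.png')[170:290,260:420];cv2.imwrite('pics/t0c.png',cv2.resize(a,None,fx=5,fy=5,interpolation=2))
a=cv2.imread('pics/scene0.png')[220:330,270:400];cv2.imwrite('pics/s0c.png',cv2.resize(a,None,fx=5,fy=5,interpolation=2))
E
```

```text
(no output)
```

View pics/t0c.png

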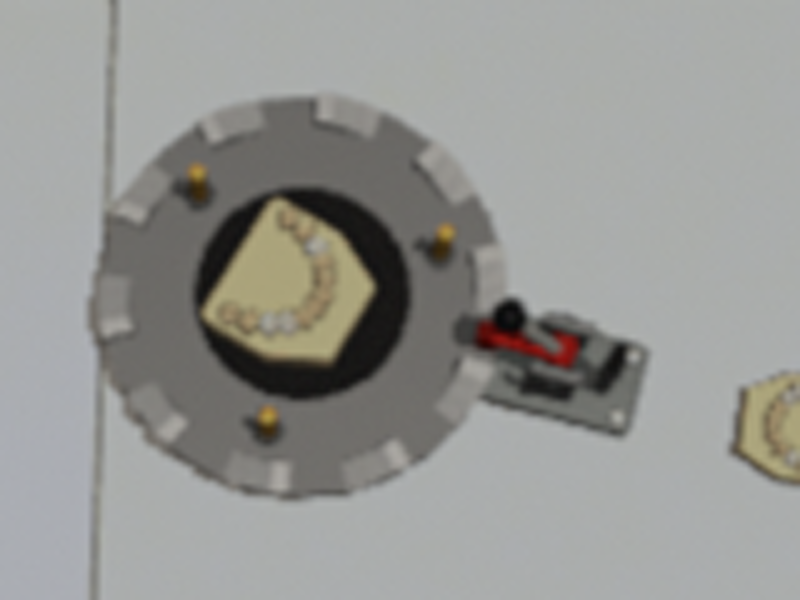

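View pics/s0c.png

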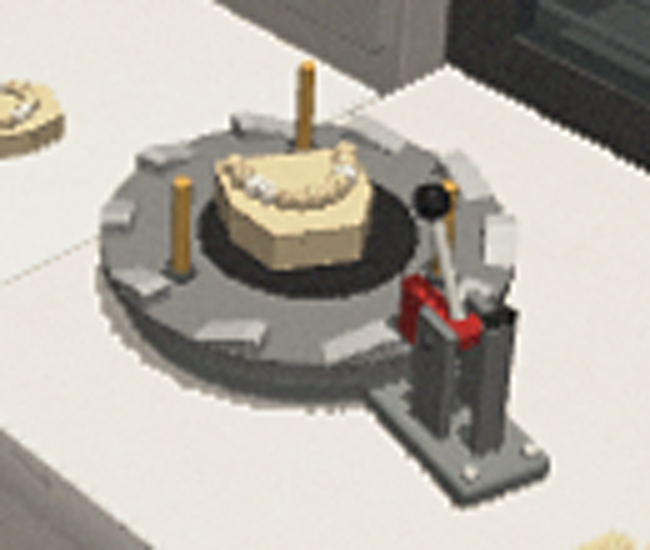

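```bash
cat >> h.py <<'E'
def ray(c,uv,T=None):
    K=c['K'];k1=float(c['k1'])
    d=(np.array(uv,float)-[K[0,2],K[1,2]])/[K[0,0],K[1,1]]
    s=d.copy()
    for _ in range(20): s=d/(1+k1*(s@s))
    v=np.array([s[0],s[1],1.])
    if T is None: T=np.linalg.inv(c['view'])
    return T[:3,3],T[:3,:3]@v
def plane(c,uv,z,T=None):
    o,d=ray(c,uv,T);return o+d*(z-o[2])/d[2]
def tri(rays):
    A=np.zeros((3,3));b=np.zeros(3)
    for o,d in rays:
        d=d/np.linalg.norm(d);P=np.eye(3)-np.outer(d,d);A+=P;b+=P@o
    p=np.linalg.solve(A,b)
    res=[np.linalg.norm((np.eye(3)-np.outer(d,d)/(d@d))@(p-o)) for o,d in rays]
    return p,max(res)
def project(c,p):
    V=c['view'];x=V[:3,:3]@np.asarray(p)+V[:3,3];s=x[:2]/x[2];s=s*(1+float(c['k1'])*(s@s))
    return s*[c['K'][0,0],c['K'][1,1]]+[c['K'][0,2],c['K'][1,2]]
def load(t): return dict(np.load(f'pics/{t}.npz'))
E
python3 - <<'E'
from h import *
t=load('top0');s=load('scene0')
pp={'near':((313.4,252),(306.4,255.6)),'far':((299.8,204),(331.2,232.6)),'right':((349.4,216.2),(360,256.6)),'ball':((361.8,233),(356.4,260.2))}
P={}
for k,(a,b) in pp.items():
    p,r=tri([ray(t,a),ray(s,b)]);P[k]=p;print(k,p.round(4),round(r,4), plane(t,a,.08 if k!='ball' else .104).round(4),plane(s,b,.08 if k!='ball' else .104).round(4))
# pad from black mask in top
q=[plane(t,pp[k][0],.08) for k in('near','far','right')]
from itertools import combinations
A=np.array([[2*(q[i]-q[0])[0],2*(q[i]-q[0])[1]] for i in(1,2)]);b=[q[i][:2]@q[i][:2]-q[0][:2]@q[0][:2] for i in(1,2)]
c=np.linalg.solve(A,b);print('centre',c,[np.linalg.norm(x[:2]-c) for x in q],[np.degrees(np.arctan2(*(x[:2]-c)[::-1])) for x in q])
b=plane(t,pp['ball'][0],.104)[:2]-c;print(np.linalg.norm(b),np.degrees(np.arctan2(b[1],b[0])))
print('rim check px',project(t,[*c,.033]))
for n,uv in dict(tin=(171,236),glass=(144,267),wax=(467,275),br=(461,229)).items(): print(n,plane(t,uv,.02).round(3))
for n,uv in dict(ovenL=(297,160),ovenhandle=(320,145),ovenR=(500,160),cab=(283,168)).items(): print(n,plane(t,uv,.0).round(3))
E
```

```text
near [ 0.4638 -0.0358  0.077 ] 0.0001 [ 0.4634 -0.0359  0.08  ] [ 0.4607 -0.039   0.08  ]
far [ 0.5715 -0.0025  0.0769] 0.0004 [ 0.5711 -0.0029  0.08  ] [ 0.5675 -0.0059  0.08  ]
right [ 0.5468 -0.1144  0.0776] 0.0005 [ 0.5459 -0.114   0.08  ] [ 0.5445 -0.1169  0.08  ]
ball [ 0.5048 -0.1406  0.1009] 0.0004 [ 0.5039 -0.1401  0.104 ] [ 0.5017 -0.1438  0.104 ]
centre [ 0.52704259 -0.05128798] [np.float64(0.06543367295620958), np.float64(0.06543367295620983), np.float64(0.06543367295620985)] [np.float64(166.38037241692706), np.float64(47.721121721031224), np.float64(-73.2898666267627)]
0.09180006818706547 -104.57053859485332
rim check px [320.89711751 227.91550817]
tin [0.502 0.294 0.02 ]
glass [0.429 0.35  0.02 ]
wax [ 0.428 -0.387  0.02 ]
br [ 0.535 -0.376  0.02 ]
ovenL [0.698 0.01  0.   ]
ovenhandle [ 0.737 -0.045  0.   ]
ovenR [ 0.71  -0.477  0.   ]
cab [0.678 0.043 0.   ]
```

```bash
python3 - <<'E'
from h import *
from scipy.spatial.transform import Rotation as R
s=monitor.read_state();print(R.from_rotvec(s['tcp_rot']).as_matrix().round(3))
c=grab('wrist','w0');print(c['tool_from_camera'].round(3),c['K'],c['k1'])
E
```

```text
[[-0.001  0.397 -0.918]
 [ 0.002 -0.918 -0.397]
 [-1.    -0.002 -0.   ]]
[[ 0.    -0.328  0.945 -0.122]
 [ 1.     0.002  0.     0.001]
 [-0.002  0.945  0.328 -0.084]
 [ 0.     0.     0.     1.   ]] [[364.64128113   0.         319.31231316]
 [  0.         364.64128113 241.37279172]
 [  0.           0.           1.        ]] -0.031069824277752282
```

View pics/w0.png

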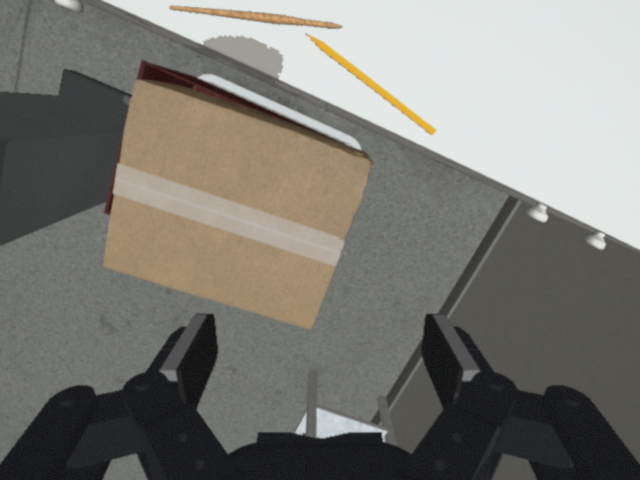

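>>> {"fn": "play_rows", "kwargs": {"deltas": [{"x": 25, "y": 50, "wz": -4, "fingers": 1}, {"x": 50, "y": 100, "wz": -8, "fingers": 1}, {"x": 75, "y": 150, "wz": -12, "fingers": 1}, {"x": 100, "y": 200, "wz": -16, "fingers": 1}, {"x": 125, "y": 250, "wz": -20, "fingers": 1}, {"x": 150, "y": 300, "wz": -24, "fingers": 1}, {"x": 175, "y": 355, "wz": -28, "fingers": 1}, {"x": 200, "y": 410, "wz": -33, "fingers": 1}, {"x": 222, "y": 460, "wz": -38, "fingers": 1}, {"x": 244, "y": 510, "wz": -38, "z": -30, "fingers": 1}, {"x": 244, "y": 510, "wz": -38, "z": -80, "fingers": 1}, {"x": 244, "y": 510, "wz": -38, "z": -80, "fingers": 1}, {"x": 244, "y": 510, "wz": -38, "z": -80, "fingers": 1}], "grip_force": 20}}

```text
schema error: expected keys wx, wy, wz, x, y, z, fingers
```

```bash
python3 - <<'E'
from h import *
for n in ['scene','top','wrist']: grab(n,n+'1')
s=monitor.read_state();print(s['tool_pos'],s['q'].round(2),s['width'],s['time'],s['wrist_force'])
a=cv2.imread('pics/scene1.png')[180:330,250:430];b=cv2.imread('pics/top1.png')[150:300,250:430]
cv2.imwrite('pics/c1.png',cv2.resize(np.vstack([a,b]),None,fx=2,fy=2))
cv2.imwrite('pics/s1c.png',cv2.resize(a,None,fx=4,fy=4,interpolation=2))
E
```

```text
[ 0.26759039 -0.61944197  0.25279004] [-1.2   0.26  1.6   0.    1.27 -0.04] 0.9980042982743516 0.3 [0.24842331 0.35262992 0.64339457]
```

View pics/s1c.png

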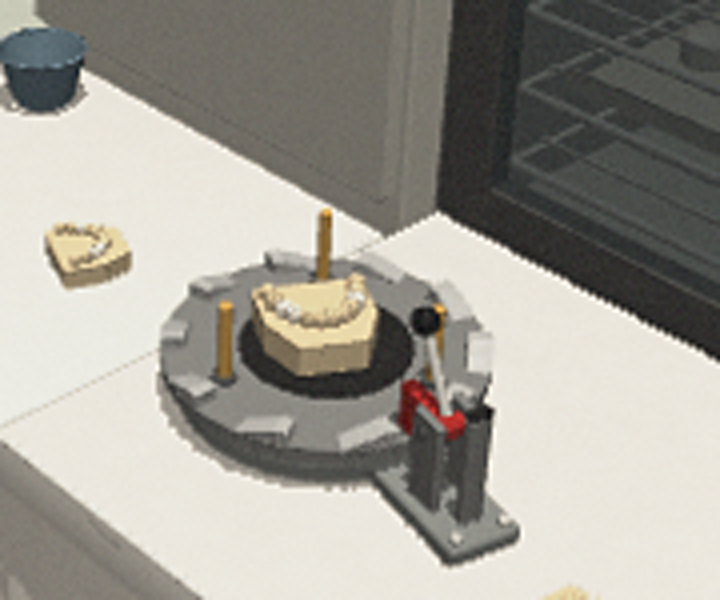

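View pics/wrist1.png

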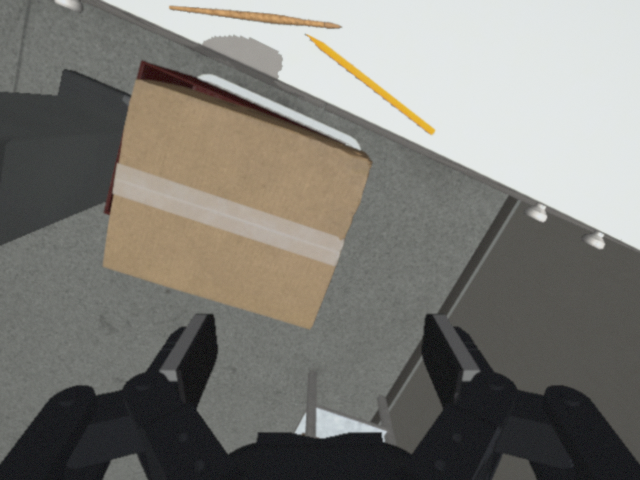

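View pics/top1.png

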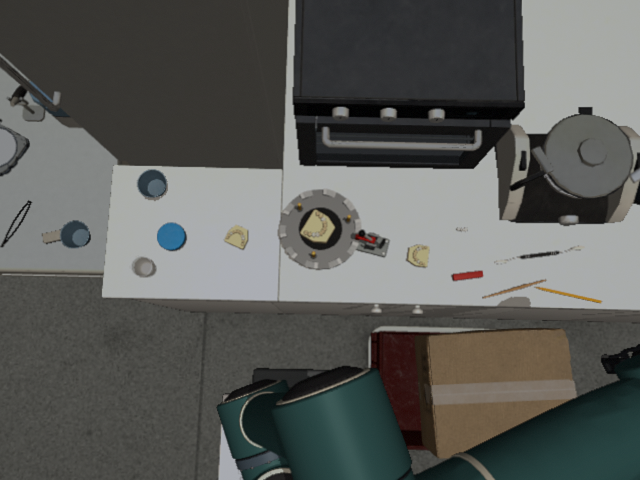

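The move was refused because every row needs all the keys, so the scene is unchanged. The look-alike models are at top pixels (237,237) and (418,256). The one meant is the largest, on the wheel at (320,227). The black ball is at (362,233).

>>> {"fn": "play_rows", "kwargs": {"deltas": [{"wx": 0, "wy": 0, "wz": -4, "x": 25, "y": 50, "z": 0, "fingers": 1}, {"wx": 0, "wy": 0, "wz": -8, "x": 50, "y": 100, "z": 0, "fingers": 1}, {"wx": 0, "wy": 0, "wz": -12, "x": 75, "y": 150, "z": 0, "fingers": 1}, {"wx": 0, "wy": 0, "wz": -16, "x": 100, "y": 200, "z": 0, "fingers": 1}, {"wx": 0, "wy": 0, "wz": -20, "x": 125, "y": 250, "z": 0, "fingers": 1}, {"wx": 0, "wy": 0, "wz": -24, "x": 150, "y": 300, "z": 0, "fingers": 1}, {"wx": 0, "wy": 0, "wz": -28, "x": 175, "y": 355, "z": 0, "fingers": 1}, {"wx": 0, "wy": 0, "wz": -33, "x": 200, "y": 410, "z": 0, "fingers": 1}, {"wx": 0, "wy": 0, "wz": -38, "x": 222, "y": 460, "z": 0, "fingers": 1}, {"wx": 0, "wy": 0, "wz": -38, "x": 244, "y": 510, "z": -30, "fingers": 1}, {"wx": 0, "wy": 0, "wz": -38, "x": 244, "y": 510, "z": -80, "fingers": 1}, {"wx": 0, "wy": 0, "wz": -38, "x": 244, "y": 510, "z": -80, "fingers": 1}, {"wx": 0, "wy": 0, "wz": -38, "x": 244, "y": 510, "z": -80, "fingers": 1}], "grip_force": 20}}

```text
time: 1.92
tool_pos: [0.5122, -0.1102, 0.1745]
tcp_rot: [-2.086, 0.269, 2.084]
wrist_force: [0.2, -0.5, 0.8]
width: -0.001
```

```bash
python3 - <<'E'
from h import *
for n in ['scene','top','wrist']: grab(n,n+'2')
s=monitor.read_state();print(s['tool_pos'],s['q'].round(2),s['width'],s['time'],s['wrist_force'])
a=cv2.imread('pics/scene2.png')[180:330,250:430]
cv2.imwrite('pics/s2c.png',cv2.resize(a,None,fx=4,fy=4,interpolation=2))
E
```

```text
[ 0.51316898 -0.11084982  0.17581506] [-0.26  0.04  2.01 -0.    1.09  1.57] -0.0024306476958999347 2.075 [-0.14393556 -0.82278043 -0.05782014]
```

View pics/s2c.png

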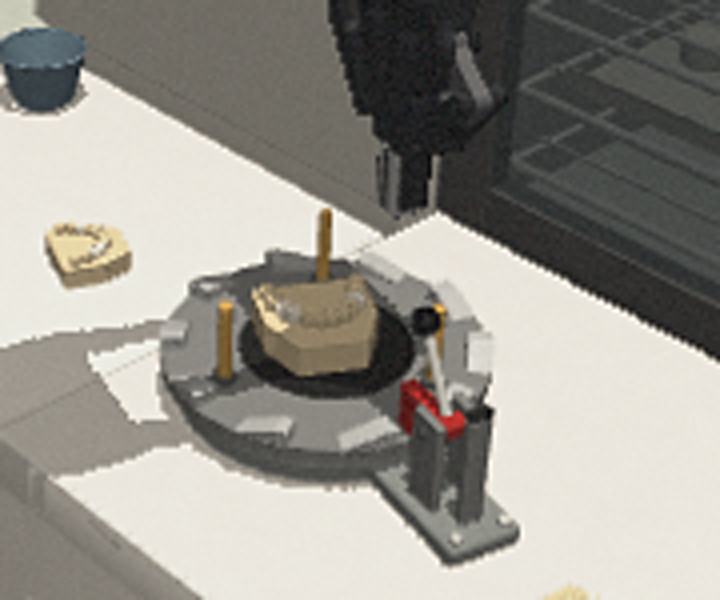

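View pics/wrist2.png

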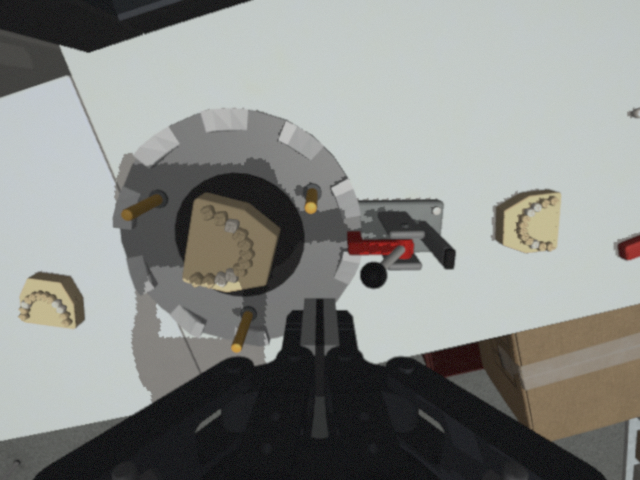

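View pics/top2.png

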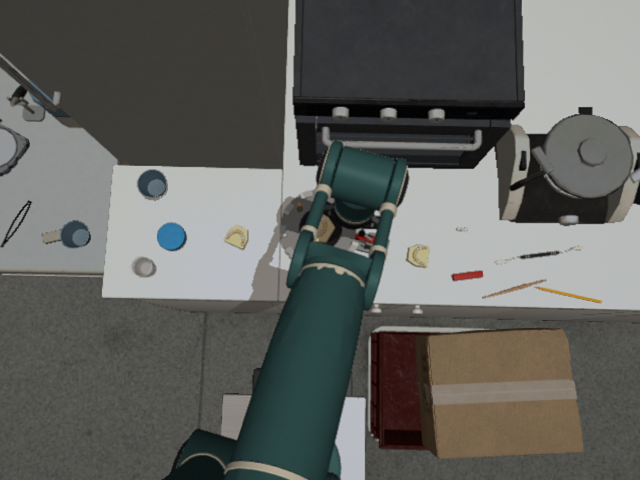

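```bash
cat >> h.py <<'E'
from scipy.spatial.transform import Rotation as R
def wT(c):
    T=np.eye(4);T[:3,:3]=R.from_rotvec(c['tr']).as_matrix();T[:3,3]=c['tp'];return T@c['tool_from_camera']
E
python3 - <<'E'
from h import *
c=load('wrist2');T=wT(c);t=load('top0');s=load('scene0')
for n,uv,z,a,b in [('ball',(373.5,274),.104,(361.8,233),(356.4,260.2)),('right',(311,207),.08,(349.4,216.2),(360,256.6)),('far',(127.5,213.5),.08,(299.8,204),(331.2,232.6)),('near',(237,347),.08,(313.4,252),(306.4,255.6))]:
    print(n,plane(c,uv,z,T).round(4),[x if np.isscalar(x) else x.round(4) for x in tri([ray(c,uv,T),ray(t,a),ray(s,b)])])
for d in [(303,303),(338,303),(284,315),(357,315)]:
    o,dd=ray(c,d,np.array(c['tool_from_camera']));# intersect with plane tool z=0 (mid) 
    for zz in(-.011,0): print(d,((o+dd*(zz-o[2])/dd[2])*1000).round(1))
print(np.linalg.norm([0]),R.from_rotvec(c['tr']).as_matrix().round(3))
E
```

```text
ball [ 0.5029 -0.1415  0.104 ] [array([ 0.5035, -0.1413,  0.1027]), np.float64(0.0012590639056182307)]
right [ 0.5451 -0.1147  0.08  ] [array([ 0.5457, -0.1147,  0.0788]), np.float64(0.0009904590631924488)]
far [ 0.57   -0.0034  0.08  ] [array([ 0.5706, -0.0028,  0.078 ]), np.float64(0.0009090875344477214)]
near [ 0.4608 -0.038   0.08  ] [array([ 0.462 , -0.0372,  0.0795]), np.float64(0.0019709944347341937)]
(303, 303) [ 12.8  -6.  -11. ]
(303, 303) [32.8 -7.   0. ]
(338, 303) [ 12.9   8.6 -11. ]
(338, 303) [32.9  9.7  0. ]
(284, 315) [  3.2 -13.  -11. ]
(284, 315) [ 21.7 -15.    0. ]
(357, 315) [  3.2  15.5 -11. ]
(357, 315) [21.8 17.7  0. ]
0.0 [[ 0.004 -0.254 -0.967]
 [-0.001 -0.967  0.254]
 [-1.     0.    -0.004]]
```

>>> {"fn": "play_rows", "kwargs": {"deltas": [{"wx": 0, "wy": 0, "wz": 0, "x": 0, "y": 0, "z": -30, "fingers": 1}, {"wx": 0, "wy": 0, "wz": 0, "x": 0, "y": 0, "z": -53, "fingers": 1}, {"wx": 0, "wy": 0, "wz": 0, "x": 0, "y": 0, "z": -53, "fingers": 1}, {"wx": 0, "wy": 0, "wz": 0, "x": -2, "y": -8, "z": -53, "fingers": 1}, {"wx": 0, "wy": 0, "wz": 0, "x": -4, "y": -16, "z": -53, "fingers": 1}, {"wx": 0, "wy": 0, "wz": 0, "x": -6, "y": -24, "z": -53, "fingers": 1}, {"wx": 0, "wy": 0, "wz": 0, "x": -8, "y": -32, "z": -53, "fingers": 1}, {"wx": 0, "wy": 0, "wz": 0, "x": -8, "y": -32, "z": -53, "fingers": 1}]}}

```text
time: 3.08
tool_pos: [0.5037, -0.1426, 0.1208]
tcp_rot: [-2.086, 0.269, 2.084]
wrist_force: [-0.6, 0.6, -0.4]
width: -0.001
```

```bash
python3 - <<'E'
from h import *
for n in ['scene','wrist']: grab(n,n+'3')
s=monitor.read_state();print(s['tool_pos'],s['time'],s['wrist_force'])
a=cv2.imread('pics/scene3.png')[180:330,250:430]
b=cv2.imread('pics/wrist3.png')[150:420,150:560]
cv2.imwrite('pics/c3.png',np.hstack([cv2.resize(a,(360,300),interpolation=2),cv2.resize(b,(440,300))]))
E
```

```text
[ 0.50337136 -0.14190844  0.12012041] 3.175 [ 0.92683206 -0.29310356  0.51041964]
```

View pics/c3.png

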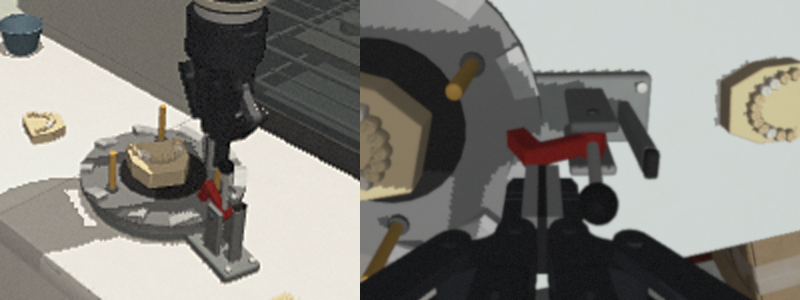

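The ball is being pushed, and the red pawl is rising. I'll carry on outward.

>>> {"fn": "play_rows", "kwargs": {"deltas": [{"wx": 0, "wy": 0, "wz": 0, "x": -2, "y": -8, "z": 0, "fingers": 1}, {"wx": 0, "wy": 0, "wz": 0, "x": -4, "y": -16, "z": 0, "fingers": 1}, {"wx": 0, "wy": 0, "wz": 0, "x": -6, "y": -24, "z": 0, "fingers": 1}, {"wx": 0, "wy": 0, "wz": 0, "x": -8, "y": -32, "z": 0, "fingers": 1}, {"wx": 0, "wy": 0, "wz": 0, "x": -9, "y": -34, "z": 0, "fingers": 1}, {"wx": 0, "wy": 0, "wz": 0, "x": -9, "y": -34, "z": 0, "fingers": 1}]}}

```text
time: 3.92
tool_pos: [0.4946, -0.1759, 0.1203]
tcp_rot: [-2.085, 0.268, 2.085]
wrist_force: [-0.5, 0.6, -0.3]
width: 0.005
```

```bash
python3 - <<'E'
from h import *
for n in ['scene','wrist']: grab(n,n+'4')
s=monitor.read_state();print(s['tool_pos'],s['time'],s['wrist_force'])
a=cv2.imread('pics/scene4.png')[180:330,250:430]
b=cv2.imread('pics/wrist4.png')[150:420,150:560]
cv2.imwrite('pics/c4.png',np.hstack([cv2.resize(a,(360,300),interpolation=2),cv2.resize(b,(440,300))]))
E
```

```text
[ 0.4946941  -0.17554297  0.12027598] 4.025 [ 0.53485116  0.93916757 -0.54909368]
```

View pics/c4.png

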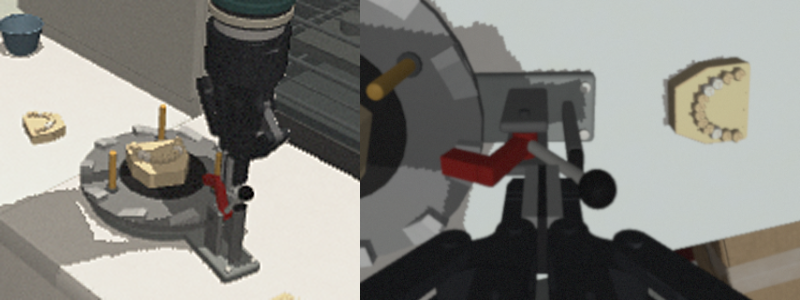

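>>> {"fn": "play_rows", "kwargs": {"deltas": [{"wx": 0, "wy": 0, "wz": 0, "x": 2, "y": 6, "z": 20, "fingers": 1}, {"wx": 0, "wy": 0, "wz": 3, "x": 2, "y": 6, "z": 45, "fingers": 1}, {"wx": 0, "wy": 0, "wz": 7, "x": -10, "y": 60, "z": 45, "fingers": 1}, {"wx": 0, "wy": 0, "wz": 11, "x": -25, "y": 115, "z": 45, "fingers": 1}, {"wx": 0, "wy": 0, "wz": 14.6, "x": -39, "y": 173, "z": 45, "fingers": 1}, {"wx": 0, "wy": 0, "wz": 14.6, "x": -39, "y": 173, "z": 45, "fingers": 1}, {"wx": 0, "wy": 0, "wz": 14.6, "x": -39, "y": 173, "z": 45, "fingers": 1}]}}

```text
time: 4.9
tool_pos: [0.4559, -0.0025, 0.1655]
tcp_rot: [2.222, 0.0, -2.22]
wrist_force: [0.7, -0.2, 0.3]
width: 0.0
```

```bash
python3 - <<'E'
from h import *
for n in ['scene','wrist']: grab(n,n+'5')
s=monitor.read_state();print(s['tool_pos'],s['time'],s['wrist_force'])
print(R.from_rotvec(s['tcp_rot']).as_matrix().round(3))
a=cv2.imread('pics/scene5.png')[180:330,250:430]
cv2.imwrite('pics/c5.png',cv2.resize(a,(720,600),interpolation=2))
E
```

```text
[ 0.45619567 -0.00349734  0.16546531] 5.0 [ 0.06137609 -0.46219458  0.62165462]
[[ 0.001 -0.002 -1.   ]
 [-0.    -1.     0.002]
 [-1.     0.    -0.001]]
```

View pics/c5.png

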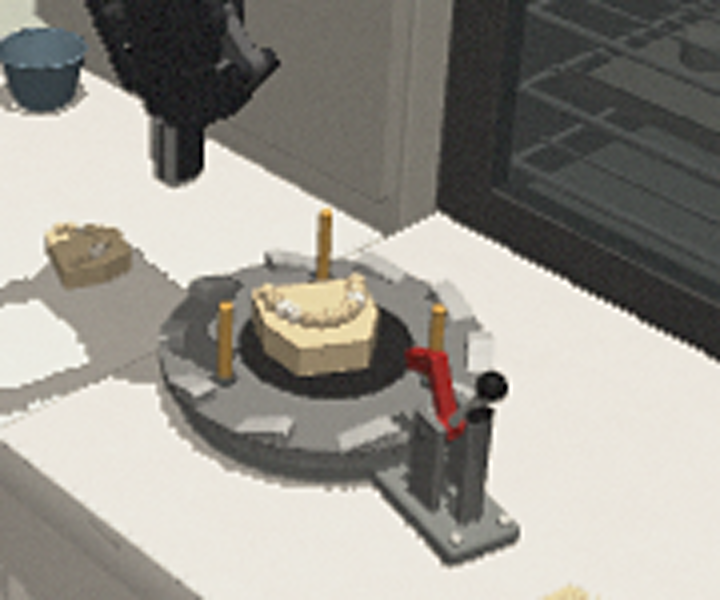

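View pics/wrist5.png

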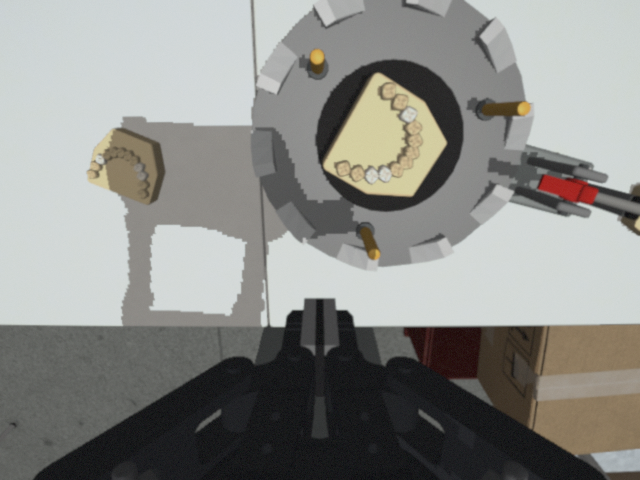

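Pawl is up with the ball resting outward. Next I'll go down beside pin_1 and push toward -y.

>>> {"fn": "play_rows", "kwargs": {"deltas": [{"wx": 0, "wy": 0, "wz": 0, "x": 0, "y": 0, "z": -45, "fingers": 1}, {"wx": 0, "wy": 0, "wz": 0, "x": 0, "y": 0, "z": -85, "fingers": 1}, {"wx": 0, "wy": 0, "wz": 0, "x": 0, "y": 0, "z": -85, "fingers": 1}, {"wx": 0, "wy": 0, "wz": 0, "x": 0, "y": -7, "z": -85, "fingers": 1}, {"wx": 0, "wy": 0, "wz": 0, "x": 0, "y": -12, "z": -85, "fingers": 1}, {"wx": 0, "wy": 0, "wz": 0, "x": 0, "y": -16, "z": -85, "fingers": 1}, {"wx": 0, "wy": 0, "wz": 0, "x": 0, "y": -20, "z": -85, "fingers": 1}, {"wx": 0, "wy": 0, "wz": 0, "x": 0, "y": -24, "z": -85, "fingers": 1}, {"wx": 0, "wy": 0, "wz": 0, "x": 0, "y": -28, "z": -85, "fingers": 1}, {"wx": 0, "wy": 0, "wz": 0, "x": 0, "y": -28, "z": -85, "fingers": 1}]}}

```text
time: 6.25
tool_pos: [0.4556, -0.031, 0.0802]
tcp_rot: [-2.221, 0.001, 2.221]
wrist_force: [0.2, -0.5, -0.6]
width: 0.002
```

```bash
python3 - <<'E'
from h import *
for n in ['scene','wrist']: grab(n,n+'6')
s=monitor.read_state();print(s['tool_pos'],s['time'],s['wrist_force'])
a=cv2.imread('pics/scene6.png')[180:330,250:430]
cv2.imwrite('pics/c6.png',np.hstack([cv2.resize(a,(360,300),interpolation=2),cv2.resize(cv2.imread('pics/wrist6.png'),(400,300))]))
E
```

```text
[ 0.45560371 -0.0308024   0.08012353] 6.35 [ 0.8862653  -0.31450094 -0.58167398]
```

View pics/c6.png

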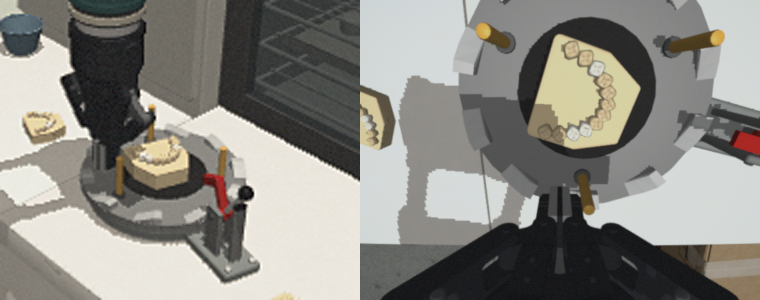

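>>> {"fn": "play_rows", "kwargs": {"deltas": [{"wx": 0, "wy": 0, "wz": 0, "x": 0, "y": -4, "z": 0, "fingers": 1}, {"wx": 0, "wy": 0, "wz": 0, "x": 0, "y": -8, "z": 0, "fingers": 1}, {"wx": 0, "wy": 0, "wz": 0, "x": 0, "y": -12, "z": 0, "fingers": 1}, {"wx": 0, "wy": 0, "wz": 0, "x": 0, "y": -16, "z": 0, "fingers": 1}, {"wx": 0, "wy": 0, "wz": 0, "x": 0, "y": -19, "z": 0, "fingers": 1}, {"wx": 0, "wy": 0, "wz": 0, "x": 0, "y": -19, "z": 0, "fingers": 1}]}}

```text
time: 7.1
tool_pos: [0.4558, -0.0501, 0.0804]
tcp_rot: [-2.221, 0.001, 2.221]
wrist_force: [0.0, -0.1, 0.1]
width: 0.001
```

```bash
python3 - <<'E'
from h import *
for n in ['scene','wrist','top']: grab(n,n+'7')
s=monitor.read_state();print(s['tool_pos'],s['time'],s['wrist_force'])
a=cv2.imread('pics/scene7.png')[200:310,270:402]
cv2.imwrite('pics/c7.png',cv2.resize(a,None,fx=5,fy=5,interpolation=2))
E
```

```text
[ 0.45564347 -0.04979615  0.08030585] 7.25 [-0.3905382  -0.05591249 -0.66232987]
```

View pics/c7.png

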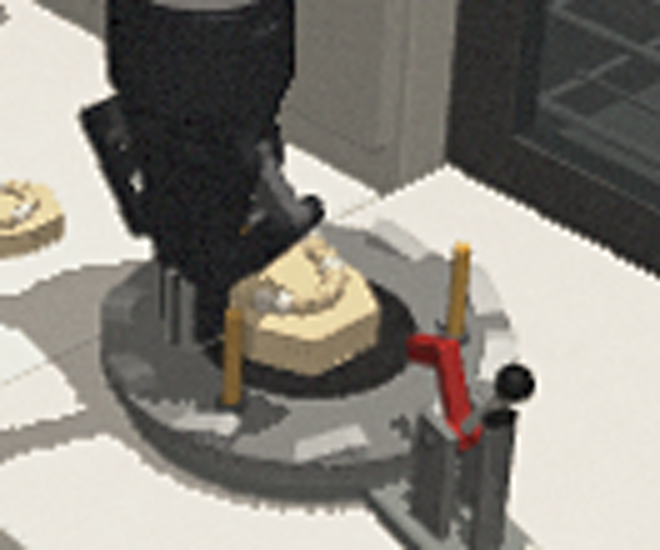

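View pics/wrist7.png

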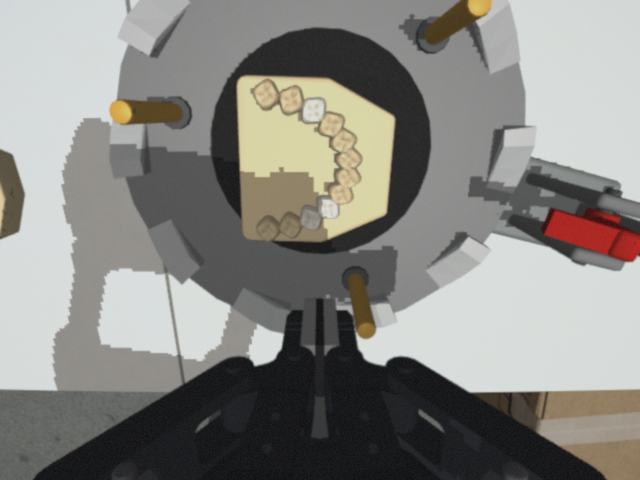

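```bash
python3 - <<'E'
from h import *
c=load('wrist7');T=wT(c);s=load('scene7');C=np.array([.5267,-.0517])
for n,uv,sb,nom in [('near',(367,330),(316.6,262),180),('far',(120,112),None,60),('right',(481,5),(362.4,249.0),300)]:
    out=[plane(c,uv,.08,T)]
    if sb: out.append(tri([ray(c,uv,T),ray(s,sb)])[0])
    for p in out:
        d=p[:2]-C;print(n,p.round(4),np.hypot(*d).round(4),(np.degrees(np.arctan2(d[1],d[0]))-nom+180)%360-180)
c5=load('wrist5');T5=wT(c5)
for n,uv,nom in [('near',(374,254),180),('far',(317,57),60),('right',(525,108),300)]:
    p=plane(c5,uv,.08,T5);d=p[:2]-C;print('w5',n,p.round(4),np.hypot(*d).round(4),(np.degrees(np.arctan2(d[1],d[0]))-nom+180)%360-180)
E
```

```text
near [ 0.4616 -0.0693  0.08  ] 0.0675 15.111806075478285
near [ 0.4614 -0.0697  0.0793] 0.0678 15.367903660727734
far [0.5416 0.0129 0.08  ] 0.0663 16.9893844044837
right [ 0.5715 -0.0982  0.08  ] 0.0646 13.9521909572303
right [ 0.572  -0.0989  0.0786] 0.0654 13.869752872659603
w5 near [ 0.4607 -0.0372  0.08  ] 0.0676 -12.359416928619254
w5 far [ 0.5694 -0.0026  0.08  ] 0.065 -11.018047216142264
w5 right [ 0.5453 -0.1151  0.08  ] 0.066 -13.671993740888581
```

>>> {"fn": "play_rows", "kwargs": {"deltas": [{"wx": 0, "wy": 0, "wz": 0, "x": 0, "y": -3, "z": 0, "fingers": 1}, {"wx": 0, "wy": 0, "wz": 0, "x": 0, "y": -6.5, "z": 0, "fingers": 1}, {"wx": 0, "wy": 0, "wz": 0, "x": 0, "y": -6.5, "z": 0, "fingers": 1}, {"wx": 0, "wy": 0, "wz": 0, "x": 0, "y": 5, "z": 0, "fingers": 1}, {"wx": 0, "wy": 0, "wz": 0, "x": 0, "y": 15, "z": 0, "fingers": 1}, {"wx": 0, "wy": 0, "wz": 0, "x": 0, "y": 15, "z": 45, "fingers": 1}, {"wx": 0, "wy": 0, "wz": 0, "x": 0, "y": 15, "z": 85, "fingers": 1}, {"wx": 0, "wy": 0, "wz": 0, "x": 0, "y": 15, "z": 85, "fingers": 1}]}}

```text
time: 8.25
tool_pos: [0.4586, -0.0343, 0.1691]
tcp_rot: [2.23, -0.001, -2.212]
wrist_force: [0.1, -0.4, 0.3]
width: 0.001
```

```bash
python3 - <<'E'
from h import *
for n in ['scene','wrist','top']: grab(n,n+'8')
s=monitor.read_state();print(s['tool_pos'],s['time'],s['wrist_force'])
a=cv2.imread('pics/scene8.png')[200:310,270:402]
cv2.imwrite('pics/c8.png',cv2.resize(a,None,fx=5,fy=5,interpolation=2))
E
```

```text
[ 0.4548679  -0.03409022  0.16437243] 8.4 [-0.47965902  0.65881614  0.20753951]
```

View pics/c8.png

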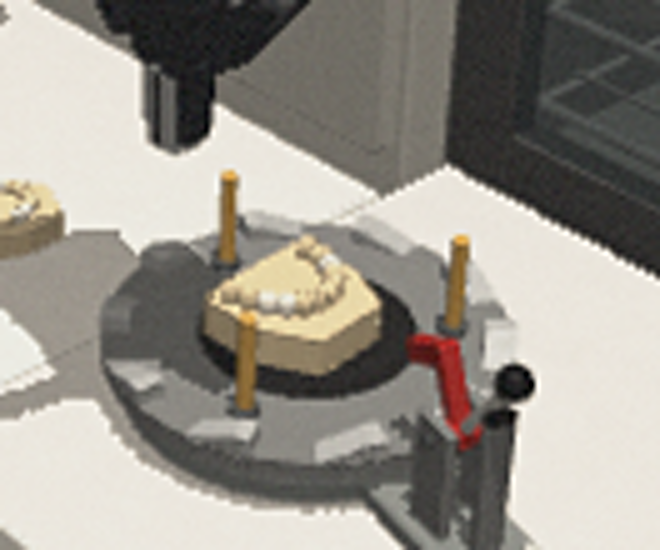

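View pics/wrist8.png

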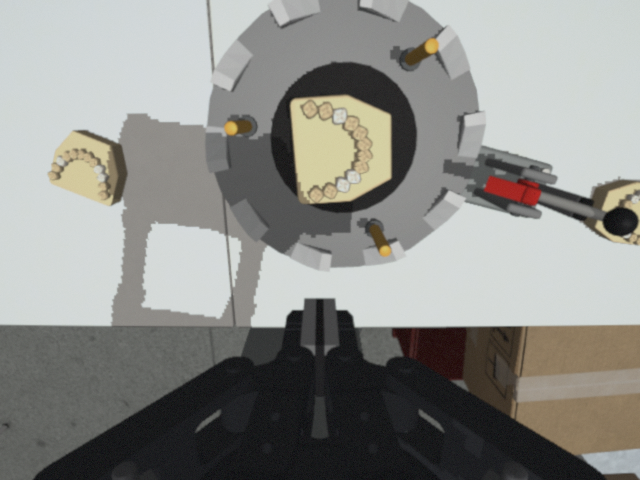

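```bash
python3 - <<'E'
from h import *
def ana(pts):
    p=[x[:2] for x in pts];C=sum(p)/3
    y=[(np.degrees(np.arctan2(*(a-C)[::-1]))-n+180)%360-180 for a,n in zip(p,(180,60,300))]
    return C.round(4),np.mean(y).round(2),np.round(y,1)
s0=load('scene0');s8=load('scene8');w5=load('wrist5');w8=load('wrist8');w2=load('wrist2')
print('s0',ana([plane(s0,u,.08) for u in[(306.4,255.6),(331.2,232.6),(360,256.6)]]))
print('s8',ana([plane(s8,u,.08) for u in[(319.2,263.2),(315.8,234.9),(362.2,247.8)]]))
print('w2',ana([plane(w2,u,.08,wT(w2)) for u in[(237,347),(127.5,213.5),(311,207)]]))
print('w5',ana([plane(w5,u,.08,wT(w5)) for u in[(374,254),(317,57),(525,108)]]))
A=ana([plane(w8,u,.08,wT(w8)) for u in[(384,250),(232,128),(432,46)]]);print('w8',A)
b=plane(w8,(620.5,221),.101,wT(w8));d=b[:2]-A[0];print(b,np.hypot(*d),np.degrees(np.arctan2(d[1],d[0]))+90)
b=plane(s8,(270+515/5,200+384/5),.101);d=b[:2]-ana([plane(s8,u,.08) for u in[(319.2,263.2),(315.8,234.9),(362.2,247.8)]])[0];print(b,np.hypot(*d),np.degrees(np.arctan2(d[1],d[0]))+90)
# frame tooth angles at z=.038 from w8
E
```

```text
s0 (array([ 0.5242, -0.054 ]), np.float64(-12.46), array([-13.2, -12. , -12.1]))
s8 (array([ 0.5231, -0.0548]), np.float64(20.54), array([20.4, 20.8, 20.4]))
w2 (array([ 0.5253, -0.052 ]), np.float64(-12.45), array([-12.3, -12.6, -12.5]))
w5 (array([ 0.5251, -0.0516]), np.float64(-12.36), array([-12.6, -12.1, -12.4]))
w8 (array([ 0.5252, -0.0515]), np.float64(20.89), array([20.6, 21.1, 20.9]))
[ 0.48871925 -0.19962526  0.101     ] 0.15255142845726505 -13.83563436108615
[ 0.48774557 -0.20059955  0.101     ] 0.15002481028082895 -13.630366912281374
```

>>> {"fn": "play_rows", "kwargs": {"deltas": [{"wx": 0, "wy": 0, "wz": -4, "x": 6, "y": -50, "z": 0, "fingers": 1}, {"wx": 0, "wy": 0, "wz": -8, "x": 12, "y": -100, "z": 0, "fingers": 1}, {"wx": 0, "wy": 0, "wz": -11, "x": 18, "y": -150, "z": 0, "fingers": 1}, {"wx": 0, "wy": 0, "wz": -14, "x": 25, "y": -202, "z": 0, "fingers": 1}, {"wx": 0, "wy": 0, "wz": -14, "x": 25, "y": -202, "z": 0, "fingers": 1}, {"wx": 0, "wy": 0, "wz": -14, "x": 25, "y": -202, "z": -25, "fingers": 1}, {"wx": 0, "wy": 0, "wz": -14, "x": 25, "y": -202, "z": -47, "fingers": 1}, {"wx": 0, "wy": 0, "wz": -14, "x": 25, "y": -202, "z": -47, "fingers": 1}]}}

```text
time: 9.4
tool_pos: [0.4779, -0.2342, 0.1147]
tcp_rot: [-2.083, 0.253, 2.098]
wrist_force: [-0.2, 0.2, -0.3]
width: -0.003
```

```bash
python3 - <<'E'
from h import *
for n in ['scene','wrist']: grab(n,n+'9')
s=monitor.read_state();print(s['tool_pos'],s['time'],s['wrist_force'])
a=cv2.imread('pics/scene9.png')[180:330,250:430]
b=cv2.imread('pics/wrist9.png')
cv2.imwrite('pics/c9.png',np.hstack([cv2.resize(a,(360,300),interpolation=2),cv2.resize(b,(400,300))]))
E
```

```text
[ 0.48008946 -0.23557044  0.11756422] 9.5 [-0.53689306 -0.40959288  0.07139903]
```

View pics/c9.png

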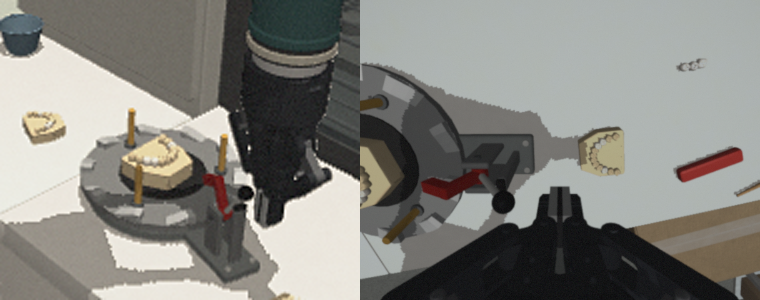

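>>> {"fn": "play_rows", "kwargs": {"deltas": [{"wx": 0, "wy": 0, "wz": 0, "x": 2, "y": 8, "z": 0, "fingers": 1}, {"wx": 0, "wy": 0, "wz": 0, "x": 4, "y": 16, "z": 0, "fingers": 1}, {"wx": 0, "wy": 0, "wz": 0, "x": 6, "y": 23, "z": 0, "fingers": 1}, {"wx": 0, "wy": 0, "wz": 0, "x": 7, "y": 30, "z": 0, "fingers": 1}, {"wx": 0, "wy": 0, "wz": 0, "x": 9, "y": 37, "z": 0, "fingers": 1}, {"wx": 0, "wy": 0, "wz": 0, "x": 11, "y": 44, "z": 0, "fingers": 1}, {"wx": 0, "wy": 0, "wz": 0, "x": 11, "y": 44, "z": 0, "fingers": 1}, {"wx": 0, "wy": 0, "wz": 0, "x": 11, "y": 44, "z": 0, "fingers": 1}]}}

```text
time: 10.5
tool_pos: [0.4914, -0.1922, 0.1177]
tcp_rot: [-2.09, 0.257, 2.092]
wrist_force: [0.8, 0.1, -0.4]
width: 0.002
```

```bash
python3 - <<'E'
from h import *
for n in ['scene','wrist']: grab(n,n+'10')
s=monitor.read_state();print(s['tool_pos'],s['time'],s['wrist_force'])
a=cv2.imread('pics/scene10.png')[180:330,250:430]
b=cv2.imread('pics/wrist10.png')
cv2.imwrite('pics/c10.png',np.hstack([cv2.resize(a,(360,300),interpolation=2),cv2.resize(b,(400,300))]))
E
```

```text
[ 0.49144539 -0.19248318  0.11785665] 10.6 [-0.15655366 -0.45092643 -0.24373111]
```

View pics/c10.png

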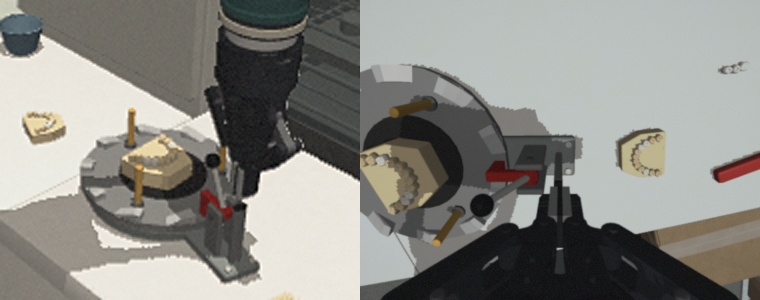

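Pawl has fallen. I'll move away and check.

>>> {"fn": "play_rows", "kwargs": {"deltas": [{"wx": 0, "wy": 0, "wz": 0, "x": -5, "y": -20, "z": 0, "fingers": 1}, {"wx": 0, "wy": 0, "wz": 0, "x": -10, "y": -40, "z": 30, "fingers": 1}, {"wx": 0, "wy": 0, "wz": 0, "x": -25, "y": -90, "z": 80, "fingers": 1}, {"wx": 0, "wy": 0, "wz": 0, "x": -40, "y": -140, "z": 120, "fingers": 1}, {"wx": 0, "wy": 0, "wz": 0, "x": -60, "y": -190, "z": 130, "fingers": 1}, {"wx": 0, "wy": 0, "wz": 0, "x": -60, "y": -240, "z": 130, "fingers": 1}, {"wx": 0, "wy": 0, "wz": 0, "x": -60, "y": -240, "z": 130, "fingers": 1}, {"wx": 0, "wy": 0, "wz": 0, "x": -60, "y": -240, "z": 130, "fingers": 1}]}}

```text
time: 11.6
tool_pos: [0.4313, -0.4323, 0.2474]
tcp_rot: [-2.089, 0.257, 2.091]
wrist_force: [-0.4, 0.4, 0.2]
width: -0.005
```

```bash
python3 - <<'E'
from h import *
for n in ['scene','top']: grab(n,n+'11')
s=monitor.read_state();print(s['tool_pos'],s['time'],s['wrist_force'])
a=cv2.imread('pics/scene11.png')[210:330,270:400]
b=cv2.imread('pics/top11.png')[170:290,260:400]
cv2.imwrite('pics/c11.png',np.hstack([cv2.resize(a,(390,360),interpolation=2),cv2.resize(b,(410,360),interpolation=2)]))
E
```

```text
[ 0.43163976 -0.43133496  0.24759177] 11.7 [0.04607158 0.73046926 0.27031914]
```

View pics/c11.png

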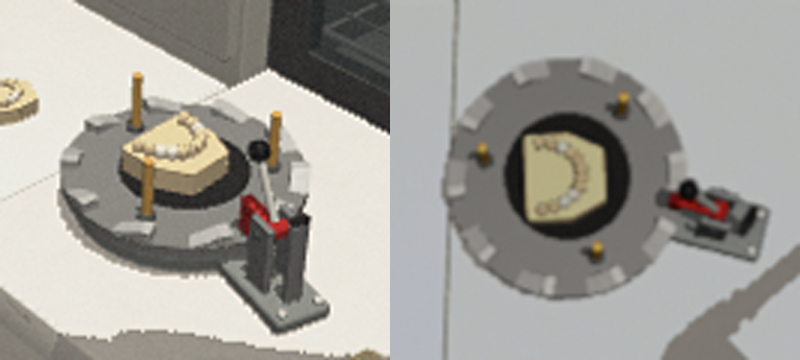

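View pics/top11.png

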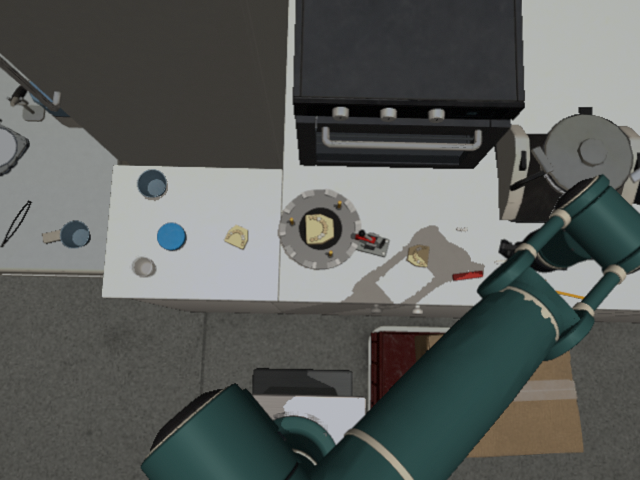

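```bash
python3 - <<'E'
from h import *
for n,(u,v) in dict(scene=(356.4,260.2),top=(361.8,233)).items():
    for k in ('0','11'):
        f=load(n+k)['frame'].astype(int);u0,v0=int(u),int(v)
        for box,nm in(((v0-9,v0+8,u0-8,u0+9),'ball'),((v0-5,v0+40,u0-10,u0+30),'red')):
            g=f[box[0]:box[1],box[2]:box[3]]
            m=(g.max(2)<45) if nm=='ball' else (g[...,0]>100)&(g[...,1]<60)
            if nm=='ball':
                nl,l,st,ce=cv2.connectedComponentsWithStats(m.astype(np.uint8));i=1+np.argmax(st[1:,4]);print(n,k,nm,ce[i]+[box[2],box[0]],st[i,4])
            else:
                y,x=np.nonzero(m);print(n,k,nm,x.mean()+box[2],y.mean()+box[0],y.min()+box[0],len(x))
t=load('top11')
q=[plane(t,(260+(x-390)*140/410,170+y/3),.08)[:2] for x,y in((483,148),(623,98),(597,247))]
C=sum(q)/3;print(C,[np.linalg.norm(a-C) for a in q])
def ana(o):return [(np.degrees(np.arctan2(*(a-C)[::-1]))-o_+180)%360-180 for a,o_ in zip(q,o)]
print(ana((60,300,180)))
E
```

```text
scene 0 ball [355.83333333 259.86111111] 36
scene 0 red 358.43859649122805 281.50877192982455 275 57
scene 11 ball [355.90909091 259.87878788] 33
scene 11 red 358.3454545454546 281.3272727272727 275 55
top 0 ball [361.33333333 233.22222222] 27
top 0 red 367.8292682926829 239.1219512195122 237 41
top 11 ball [361.33333333 233.22222222] 27
top 11 red 367.84444444444443 239.13333333333333 237 45
[ 0.5251779  -0.05049286] [np.float64(0.06532765130855045), np.float64(0.0655259957295387), np.float64(0.06587949406719769)]
[np.float64(20.737867511384707), np.float64(21.19591138096746), np.float64(20.817844724644885)]
```

```bash
python3 -c "
from workcell import finish_job
print(finish_job())"
```

```text
the job is handed in; nothing more can be done
None
```

The wheel is back by one notch and the pawl is down in it; I handed the job in at about 11.7 s of the 51 s allowed. The hand-in gives no verdict, so the checks below are my own.

- **What I did:** With shut fingers I pushed the ball lever outward until the pawl stayed up by itself. I then pushed pin_1 toward -y to turn the wheel, pushed the ball back toward the wheel, and moved the arm well clear.
- **Pawl:** In the last scene and top pictures, the ball and the red arm lie within about 0.2 px of where they were at the start. That means the pawl is fully down.
- **Wheel:** It turned about 33.3° (0.58 rad) and ended about 1.5° short of the estimated notch centre. That is inside the 0.09 rad within which the pawl drops fully.
- **Model and other things:** By eye, the model still stands in the middle of the pad, and the tin, glass, wax stick and bridge look unmoved. I did not measure any of these at the end.
- **Disagreements:**
  - The first move call was refused because its rows lacked keys. It changed nothing.
  - Two-view heights from the top and scene cameras came out about 3 mm low (pins 77 mm instead of 80, ball 101 mm instead of 104).
  - My estimates of the turntable's yaw ranged from -13.6° to -14.8°.

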